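# Spring check of a skiving jig's tilting bed

## Task

Check the springs of the skiving jig's tilting bed: with a fingertip, press down the rubber pad at the bed corner on the side where the tall slim set mark rides on the scale bar, until the pointer stands in line with that mark, without pushing on past it. Keep it there for about a second, then let go so that the bed springs back level. Do not press the other corner down, do not touch the pointer, pick nothing up and leave the loose things on the bench where they are.

Things in the scene. Friction and masses are not known exactly. Their poses are not given: they have to be found in the camera images.
- jig: Skiving jig bolted to the bench: dark steel base 200 x 220 x 12 mm, tilting bed above it, scale bar behind. Origin: on the bench, under the bed's pivot; x points from the pad side to the scale side (roughly away from the robot), y to the jig's left, z up. The scale bar runs along y at x = +88 mm, 130 mm long, its top 185 mm above the bench, on two posts at y = +-60 mm.
- bed (a joint): Tilt of the bed, an aluminium plate 115 x 200 (y) x 8 mm pivoting about the jig's x axis 60 mm above the bench; top 66 mm up when level. 0 = level, + = left (+y) side down, - = right side down, stops at +-0.33 rad. Damped spring, 4 N m per rad: a pad (80 mm from the pivot) takes 6 to 13 N at the mark and sinks 0.53 mm per mm of pointer travel. Let go, it returns to level.
- left_pad (a point): Centre of the top face of the left rubber pad, 30 x 30 mm, 8 mm thick, on the bed corner at jig x = -45, y = +80 mm; 74 mm above the bench when level.
- right_pad (a point): Same for the right rubber pad, at jig x = -45, y = -80 mm, 74 mm above the bench when level.
- pointer_tip (a point): Upper end of the pointer, a dark steel needle (6 mm wide, 4 mm at the tip) fixed to the bed and standing up from its pivot at jig x = +70 mm. The tip is 150 mm above the pivot, 210 mm above the bench when level, and moves along the jig's y by 150 mm x sin(tilt): to the side whose pad is pressed, +y for the left pad.
- set_mark: Set mark: tall slim brass blade 6 mm wide (y) and 26 mm high riding upright on top of the scale bar, 18 to 36 mm to the left or to the right of the middle. Does not move. Origin: middle of its foot, on the bar's top; axes parallel to the jig's. The pointer is in line with it when both have the same jig y.
- blank_rider: Low wide brass block (14 mm wide, 8 mm high) riding on the scale bar on the other side of the middle; it is not the mark. Does not move. Origin: middle of its foot.
- spool: Loose wooden thread spool with black thread, diameter 38 mm, 40 mm high, beside the jig. Origin: underside centre.
- jar: Loose closed jar, diameter 48 mm, 52 mm high, beside the jig. Origin: underside centre.
- weight: Loose steel block 30 x 62 x 25 mm in front of the jig. Origin: underside centre.
- mallet: Loose mallet lying on the bench, dark brown head of diameter 54 mm and 100 mm length, handle 190 mm. Origin: on the bench under the head's centre.
- cutter: Loose blue plastic cutter handle, about 165 mm long, 18 mm high, lying. Origin: underside.
- awl: Loose red-handled screwdriver-like awl, lying. Origin: underside.
- rivet_cup: Loose steel bowl, diameter 64 mm, 45 mm high. Origin: underside centre.

How it is judged (in metres and radians):
On the way:
1. the pointer stands in line with the set mark (within 5 mm), a finger pressing on a rubber pad (y of pointer_tip in the frame of set_mark between -0.005 and 0.005 m and (contact force between the fingers and bed_c3 above 1 N or contact force between the fingers and bed_c4 above 1 N)), for 0.6 s.
At the end, for the whole second after the job is handed in: The bed is level again (tilt within 0.025 rad of 0), after the pointer stood within 5 mm of the set mark for at least 0.6 s, and every loose thing is within 15 mm of where it started (value of joint bed between -0.025 and 0.025 rad and distance of each of spool, jar, weight, mallet, cutter, awl, rivet_cup from where it was at the start of the episode below 0.015 m); the robot touches nothing.
It fails at once if the pointer goes more than 10 mm past the set mark ((y of set_mark in the frame of jig above 0 m and y of pointer_tip in the frame of set_mark above 0.01 m) or (y of set_mark in the frame of jig below 0 m and y of pointer_tip in the frame of set_mark below -0.01 m)).
It fails at once if the other corner is pressed down (pointer more than 10 mm to the wrong side) ((y of set_mark in the frame of jig above 0 m and y of pointer_tip in the frame of jig below -0.01 m) or (y of set_mark in the frame of jig below 0 m and y of pointer_tip in the frame of jig above 0.01 m)).
It fails at once if the robot touches the pointer (contact force between any of the fingers, the arm and bed_c0 above 0.5 N or contact force between any of the fingers, the arm and bed_c1 above 0.5 N).
It fails at once if a loose thing is pushed or lifted more than 15 mm from its place (distance of any of spool, jar, weight, mallet, cutter, awl, rivet_cup from where it was at the start of the episode above 0.015 m).
It also fails if it takes over 48 s, if anything falls off the work surface, if the arm or the gripper's body presses on something with over 40 N, if the wrist force passes 120 N, or if a joint passes its speed limit or range.

## Robot

A 7-joint arm with a two-finger parallel gripper is mounted at the origin on the work surface. World frame = base frame: x ahead of the robot, y to its left, z up, the work surface at z = 0. Lengths are in mm, angles in rad, forces in N, time in s.
With the tool pointing down it reaches from about 400 to 850 mm from the base axis. Payload 4.4 kg.
Tool frame: the origin (TCP) lies at the very end of the fingers, on their centre line; the grasp point (between the pads) lies 19 mm behind it; z points along the fingers, y is the direction in which the jaws open and shut (so a half turn about z gives the same grasp; the last joint's range is limited). The gripper opens to 94 mm and grips with 3 to 60 N. Pads are 16 mm wide; open, the fingers measure 119 mm over their backs; the gripper's body (75 mm by 177 mm) begins 78 mm behind the grasp point.
Start: joints at [-1.387, 0.628, 0.038, 1.517, -0.027, 0.996, -0.02], TCP at [160.661, 629.846, 205.478] pointing down, gripper open.
Joint ranges: [-3.06, 3.06], [-0.37, 2.12], [-1.25, 1.32], [0.18, 2.47], [-1.1, 4.24], [0.23, 1.98], [-2.94, 2.94]. Speed limits (rad/s): [2.57, 2.57, 3.14, 3.14, 3.14, 3.14, 3.14].

## Interface

Orientations are given as [roll, pitch, yaw] about the fixed x, y, z axes, in that order (R = Rz(yaw) Ry(pitch) Rx(roll)).
In Python, from plant import env gives the robot as it stands. The module is installed in compiled form; this text tells all that it offers.
- The arm moves only by the tool apply_moves, never from a script. Its argument "deltas" is a list of rows, each an object with "angular": the turn, a rotation vector about the tool's x, y, z in degrees, a list of three; "offset": the shift along the tool's x, y, z in m, a list of three; "claw": the finger opening in m, from 0 to 0.094. A call has 1 to 5 rows; each row is the pose to reach, as a shift and turn from the pose measured when the call began, along the tool's axes at that moment; what a row does not reach only later rows make up. A row lasts 1/10 s, in which the tool goes at most 50 mm and 8.59 degrees, less where a joint would pass 70% of its speed; a pose out of reach is approached as far as the arm can. A call with a gripper value outside its range is refused whole. The fingers move at their own pace and stop on an object; "force" is the grip in N (left out, the last holds). Time passes only in rows, so rows that repeat a pose let the fingers close. It gives the time, the measured TCP pose, the force and the opening at its end, in the units of the state.
- env.sense(): the state, without advancing time (a new reading comes with each control period).
- env.snapshot(name): name is "side" or "top"; returns a dict with "color" (400x640x3 uint8, red, green, blue), "mtx" (3x3 intrinsics, pixels), "D" ([k1, k2, p1, p2, k3] as OpenCV has them; the pictures are not rectified), "origin" and "attitude" of the camera in the world. Camera axes: x right, y up, looking along -z (the intrinsics and any distortion apply to the point x, -y, -z); pixel columns grow to the right and rows downward; lengths in mm; the calibration is good to about 2 mm. A picture is of the moment at which its call begins. There is no depth.
- env.close_job(): hands the job in, once; it reports no verdict.
The state is a dict: "time": time; "joints": joint angles; "joint_vel": joint speeds; "tau": joint torques, N m; "position": TCP position; "orientation": TCP orientation; "force": force on the tool from outside, world axes, zero at the start; "wrist_torque": the same for the moment, N m; "finger_gap": finger opening in mm.
Only numpy, scipy, OpenCV 4.12 (cv2) and the standard library are available. Lean on these libraries where they do the work, as an engineer would, in place of code of your own. Each camera call takes 0.05 s, during which the arm holds its last target. There are 200 camera calls.

## Working session

There is one attempt and no reset: what is moved stays moved. The work goes in short steps, Python scripts to look and compute and a tool call to move; the robot and the scene stay as the last step left them, time stands still between calls to the robot, and variables do not carry over. Pictures are saved under pics/ and viewed, about 8 in all and at most 12, crops included, and the job is handed in when it is done.

Besides the shell and the picture viewer there is one more tool, called after "Emit:" as name(argument=value, ...), one argument or row to a line, values as JSON. apply_moves: Moves the arm, as the interface text tells. Its arguments: {"type":"object","properties":{"deltas":{"type":"array"},"force":{"type":"number"}},"required":["deltas"]}

```bash
mkdir -p pics; cat > h.py <<'E'
import numpy as np, cv2
from plant import env
def snap(n,f):
    s=env.snapshot(n); cv2.imwrite('pics/'+f,cv2.cvtColor(s['color'],cv2.COLOR_RGB2BGR)); return s
def rot(a):
    a=np.array(a,float)
    if a.shape==(3,3): return a
    from scipy.spatial.transform import Rotation as R
    return (R.from_euler('xyz',a) if a.size==3 else R.from_quat(a)).as_matrix()
def ray(s,u,v):
    p=cv2.undistortPoints(np.array([[[u,v]]],float),np.array(s['mtx'],float),np.array(s['D'],float))[0,0]
    return np.array(s['origin'],float), rot(s['attitude'])@np.array([p[0],-p[1],-1])
def onz(s,u,v,z):
    o,d=ray(s,u,v); return o+d*(z-o[2])/d[2]
def onplane(s,u,v,p,n):
    o,d=ray(s,u,v); return o+d*((p-o)@n)/(d@n)
def proj(s,P):
    c=rot(s['attitude']).T@(np.array(P,float)-s['origin']); c=c*[1,-1,-1]
    return cv2.projectPoints(c.reshape(1,3),np.zeros(3),np.zeros(3),np.array(s['mtx'],float),np.array(s['D'],float))[0].ravel()
E
python3 - <<'E'
from h import *
for n in('top','side'):
    s=snap(n,n+'0.png'); print(n,s['mtx'],s['D'],s['origin'],s['attitude'])
print(env.sense())
E
```

```text
top [[396.03826332   0.         319.42104181]
 [  0.         396.03826332 202.0448192 ]
 [  0.           0.           1.        ]] [0.00508729 0.         0.         0.         0.        ] [ 381.55468439  -12.76426861 1255.88818445] [ 0.14582036  0.01183898 -1.54510084]
side [[420.1436479    0.         317.35246532]
 [  0.         420.1436479  196.79417038]
 [  0.           0.           1.        ]] [0.03369248 0.         0.         0.         0.        ] [-124.38461034 -676.54367692  913.69021378] [ 0.88331186  0.00378746 -0.75152544]
{'time': 0.1, 'joints': array([-1.38680938,  0.62923045,  0.03845952,  1.51825852, -0.02701121,
        0.99629649, -0.02001731]), 'joint_vel': array([-9.12276002e-05, -2.36767952e-03,  1.10745608e-03, -3.43105430e-03,
       -7.32739862e-04, -5.66377480e-05,  6.03684068e-04]), 'tau': array([ 3.57340439e-03, -5.50788832e+01,  1.14764940e+00, -1.87115157e+01,
       -5.21593960e-02,  1.92555680e-02,  6.25260236e-05]), 'position': array([160.5069367 , 629.25743483, 204.6644049 ]), 'orientation': array([-3.13991816e+00,  1.46551252e-05,  2.89177058e+00]), 'force': array([ 1.07323897, -0.80408838, -0.07722137]), 'wrist_torque': array([-0.00411838, -0.07462597, -0.00918228]), 'finger_gap': 94.29857431138187}
```

View pics/top0.png

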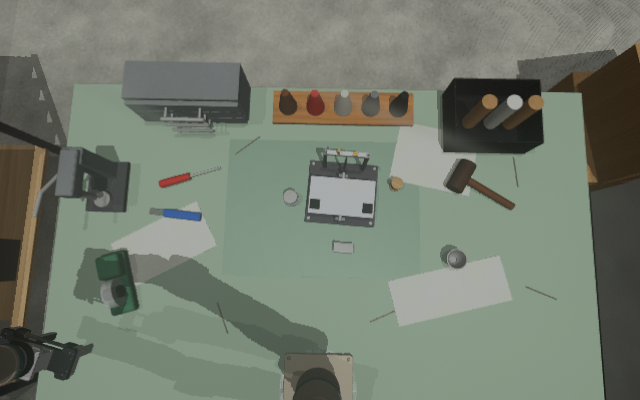

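View pics/side0.png

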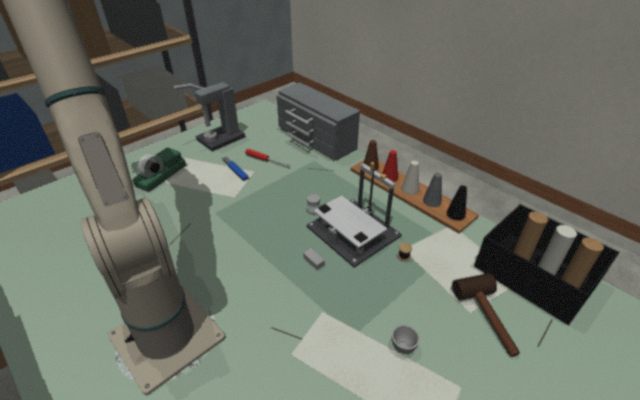

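Top: jig around (341,195), with pads at about (312,203) and (368,209) and the scale bar at about (346,155). The arm is off to the left. Side: jig around (355,220). I'll zoom in on the scale bar in both views.

```bash
python3 - <<'E'
import cv2,numpy as np
a=cv2.imread('pics/top0.png')[135:235,290:410]; b=cv2.imread('pics/side0.png')[150:270,300:410]
a=cv2.resize(a,None,fx=5,fy=5,interpolation=cv2.INTER_CUBIC); b=cv2.resize(b,None,fx=5,fy=5,interpolation=cv2.INTER_CUBIC)
cv2.imwrite('pics/a.png',a); cv2.imwrite('pics/b.png',b)
E
```

```text
(no output)
```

View pics/a.png

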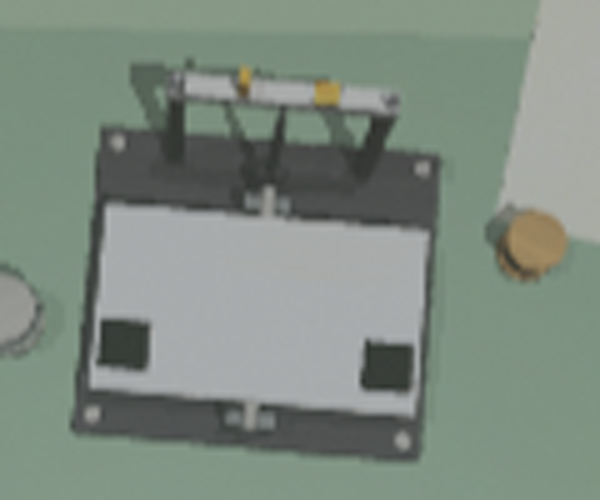

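View pics/b.png

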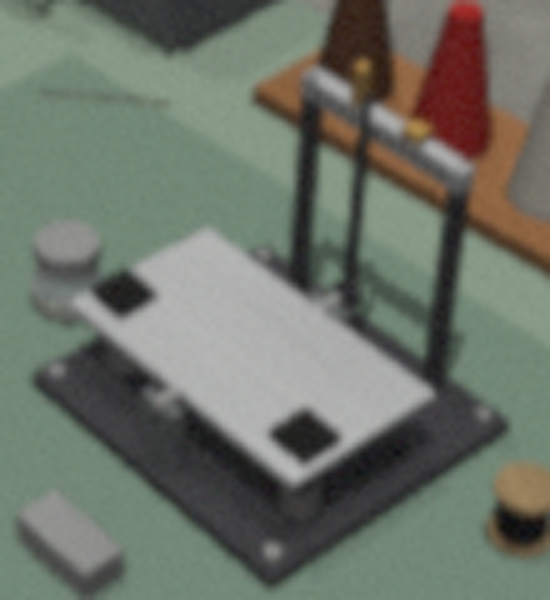

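Left pad crop (124,344), right pad (387,366). The tall mark is at crop (244,82), left of the bar's middle, and the low wide rider is to the right at (327,94). In the side view the blade stands up at crop (362,78). So the left pad is the one to press. Measuring now.

```bash
cat > m.py <<'E'
from h import *
s=env.snapshot('top'); t=env.snapshot('side')
def comps(s,box,f,mn):
    x0,y0,x1,y1=box; c=s['color'][y0:y1,x0:x1].astype(int)
    m=f(c).astype(np.uint8); n,l,st,ce=cv2.connectedComponentsWithStats(m)
    return [(ce[i]+[x0,y0],st[i,4],st[i,:4]+[x0,y0,0,0]) for i in range(1,n) if st[i,4]>=mn]
yel=lambda c:(c[...,0]-c[...,2]>45)
dark=lambda c:c.max(2)<75
P=comps(s,(309,195,375,216),dark,40); Y=comps(s,(325,145,370,158),yel,3)
for n,q in(('pads',P),('yel',Y)):print(n,[(a.round(2),b,d) for a,b,d in q])
print('side yel',[(a.round(2),b,d) for a,b,d in comps(t,(360,155,390,182),yel,3)])
E
python3 -i m.py <<'E'
w=sorted([onz(s,*a,74) for a,b,d in P if b<200],key=lambda p:-p[1]); print(w)
L,R=w[0],w[-1]; ey=(L-R)/np.linalg.norm(L-R); ex=np.array([ey[1],-ey[0],0]); O=(L+R)/2+45*ex
print('dist',np.linalg.norm(L-R),'yaw',np.arctan2(ex[1],ex[0]),'O',O)
# back-plane rays: plane of blade x=88
for a,b,d in Y:
    p=onplane(s,*a,O+88*ex,ex)-O; print('top yel on x=88: y,z',p@ey,p[2]+74)
for a,b,d in comps(t,(360,155,390,182),yel,3):
    p=onplane(t,*a,O+88*ex,ex)-O; print('side yel y,z',p@ey,p[2]+74)
for z in (185,211):
  for y in (-65,65): print(z,y,proj(s,[*(O+88*ex+y*ey)[:2],z]),proj(t,[*(O+88*ex+y*ey)[:2],z]))
E
```

```text
pads [(array([314.01, 203.38]), np.int32(78), array([310, 199,   9,  10])), (array([366.94, 208.04]), np.int32(82), array([362, 204,  10,   9]))]
yel [(array([338.57, 150.29]), np.int32(7), array([338, 149,   2,   4])), (array([354.87, 153.17]), np.int32(23), array([353, 151,   5,   5]))]
side yel [(array([384.21, 168.34]), np.int32(182), array([377, 155,  13,  24])), (array([361.12, 162.25]), np.int32(8), array([360, 161,   4,   4])), (array([371.87, 163.8 ]), np.int32(15), array([371, 161,   3,   7])), (array([367.37, 175.63]), np.int32(27), array([364, 173,   8,   6])), (array([375.83, 180.33]), np.int32(12), array([374, 179,   6,   3]))]
[array([550.25258577,  21.88406695,  74.        ]), array([ 539.95237084, -137.55788443,   74.        ])]
dist 159.77431047239918 yaw -0.06451201663548481 O [590.00887027 -60.73793626  74.        ]
185 -65 [369.34793739 155.05269447] [392.7745706  184.06573189]
185 65 [322.71819467 151.11293442] [360.78869833 163.80055181]
211 -65 [370.4305094 152.5339995] [393.80470452 176.68877856]
211 65 [322.68378745 148.50789372] [361.33273212 156.61607968]>>> >>> >>> >>> >>> ... ...   File "<stdin>", line 3
    for a,b,d in comps(t,(360,155,390,182),yel,3):
    ^^^
SyntaxError: invalid syntax
>>>   File "<stdin>", line 1
    p=onplane(t,*a,O+88*ex,ex)-O; print('side yel y,z',p@ey,p[2]+74)
IndentationError: unexpected indent
>>> ... ... 
>>>
```

```bash
cat >> h.py <<'E'
yaw=-0.0645; ex=np.array([np.cos(yaw),np.sin(yaw),0]); ey=np.array([-np.sin(yaw),np.cos(yaw),0]); O=np.array([590.0,-60.7,0])
E
python3 - <<'E'
from h import *
s=env.snapshot('top');t=env.snapshot('side')
for n,q,u,v in(('mark top',s,338.57,150.29),('mark side',t,371.9,163.8),('rider top',s,354.87,153.17),('rider side',t,383.4,175.8),('bar endL top',s,(177/5+290),135+82/5),('bar endR',s,290+393/5,135+101/5)):
    p=onplane(q,u,v,O+88*ex,ex)-O; print(n,'y,z',p@ey,p[2])
st=env.sense(); print(st['position'],st['orientation'])
from scipy.spatial.transform import Rotation as Ro
T=Ro.from_euler('xyz',st['orientation']); 
G=O-45*ex+80*ey+[0,0,130]; D=Ro.from_euler('xyz',[np.pi,0,np.pi+yaw])
print('goal',G,'offset tool m',T.inv().apply(G-st['position'])/1000,'turn deg',np.degrees((T.inv()*D).as_rotvec()))
E
```

```text
mark top y,z 21.463366725101082 206.71773667521143
mark side y,z 20.52416434752638 208.8458108139655
rider top y,z -24.24238191402532 191.73932710720374
rider side y,z -27.63227308845459 192.77438020794375
bar endL top y,z 57.46099558889511 184.42599215543146
bar endR y,z -63.19505579043023 182.88703588010935
[160.58699414 629.67057331 205.18285858] [-3.14102658e+00 -3.06196325e-05  2.89180836e+00]
goal [550.24999611  22.03413558 130.        ] offset tool m [-0.52777707 -0.49241355  0.07544545] turn deg [-3.21781672e-02 -4.75406633e-03 -1.06160074e+01]
```

Two views put the mark at jig y ≈ +21 mm. I'm moving towards the left pad with the fingers closed.

Emit:
apply_moves(
  deltas=[
    {"angular": [0,0,0],"offset": [-0.033,-0.031,0],"claw": 0.0},
    {"angular": [0,0,0],"offset": [-0.066,-0.062,0],"claw": 0.0},
    {"angular": [0,0,0],"offset": [-0.099,-0.093,0],"claw": 0.0},
    {"angular": [0,0,0],"offset": [-0.132,-0.124,0],"claw": 0.0},
    {"angular": [0,0,0],"offset": [-0.165,-0.155,0],"claw": 0.0},
  ],
  force=20,
)

```text
time: 0.8
position: [282.9, 437.1, 205.4]
orientation: [-3.141, 0.0, 2.892]
force: [-0.1, 0.2, -0.2]
finger_gap: 57.4
```

Emit:
apply_moves(
  deltas=[
    {"angular": [0,0,0],"offset": [-0.033,-0.031,0],"claw": 0.0},
    {"angular": [0,0,0],"offset": [-0.066,-0.062,0],"claw": 0.0},
    {"angular": [0,0,0],"offset": [-0.099,-0.093,0],"claw": 0.0},
    {"angular": [0,0,0],"offset": [-0.132,-0.124,0],"claw": 0.0},
    {"angular": [0,0,0],"offset": [-0.165,-0.155,0],"claw": 0.0},
  ],
)

```text
time: 1.3
position: [405.4, 244.6, 205.7]
orientation: [3.141, 0.001, 2.892]
force: [0.4, -0.6, 0.1]
finger_gap: 17.7
```

Emit:
apply_moves(
  deltas=[
    {"angular": [0,0,-2],"offset": [-0.033,-0.031,0],"claw": 0.0},
    {"angular": [0,0,-4],"offset": [-0.066,-0.062,0],"claw": 0.0},
    {"angular": [0,0,-6],"offset": [-0.099,-0.093,0],"claw": 0.0},
    {"angular": [0,0,-8],"offset": [-0.132,-0.124,0],"claw": 0.0},
    {"angular": [0,0,-10.6],"offset": [-0.16,-0.148,0],"claw": 0.0},
  ],
)

```text
time: 1.8
position: [525.0, 58.8, 206.0]
orientation: [-3.141, 0.001, 3.077]
force: [-0.7, -0.0, -0.1]
finger_gap: 0.3
```

```bash
cat > rem.py <<'E'
from h import *
from scipy.spatial.transform import Rotation as Ro
import sys
st=env.sense(); T=Ro.from_euler('xyz',st['orientation'])
G=O-45*ex+80*ey+[0,0,float(sys.argv[1])]; D=Ro.from_euler('xyz',[np.pi,0,np.pi+yaw])
print(st['time'],st['position'],st['force'],st['finger_gap'],'off',(T.inv().apply(G-st['position'])/1000).round(4),'turn',np.degrees((T.inv()*D).as_rotvec()).round(2))
E
python3 rem.py 110
```

```text
1.8 [525.02797625  58.83971395 205.99496408] [-0.65787937 -0.00654099 -0.14730127] 0.3438193191878174 off [-0.0274 -0.0351  0.096 ] turn [-0.02  0.08 -0.02]
```

Emit:
apply_moves(
  deltas=[
    {"angular": [0,0,0],"offset": [-0.014,-0.018,0.02],"claw": 0.0},
    {"angular": [0,0,0],"offset": [-0.0274,-0.035,0.045],"claw": 0.0},
    {"angular": [0,0,0],"offset": [-0.0274,-0.035,0.075],"claw": 0.0},
    {"angular": [0,0,0],"offset": [-0.0274,-0.035,0.096],"claw": 0.0},
    {"angular": [0,0,0],"offset": [-0.0274,-0.035,0.096],"claw": 0.0},
  ],
)

```text
time: 2.3
position: [548.0, 21.7, 107.5]
orientation: [-3.14, -0.004, 3.076]
force: [0.2, -0.3, 0.6]
finger_gap: 0.7
```

```bash
python3 rem.py 78; python3 - <<'E'
from h import *
s=snap('top','top1.png');t=snap('side','side1.png')
a=cv2.imread('pics/side1.png')[140:240,320:420]; a=cv2.resize(a,None,fx=6,fy=6,interpolation=cv2.INTER_CUBIC)
b=cv2.imread('pics/top1.png')[140:225,305:350]; b=cv2.resize(b,(45*6,85*6),interpolation=cv2.INTER_CUBIC)
c=np.zeros((600,800,3),np.uint8); c[:,:530]=a[:,:530]; c[:510,530:]=b
cv2.imwrite('pics/c1.png',c)
E
```

```text
2.3 [548.00868244  21.74697695 107.48440299] [ 0.16615643 -0.28799463  0.56886857] 0.7480189802136671 off [-0.0023  0.0005  0.0295] turn [-0.07 -0.25 -0.04]
```

View pics/c1.png

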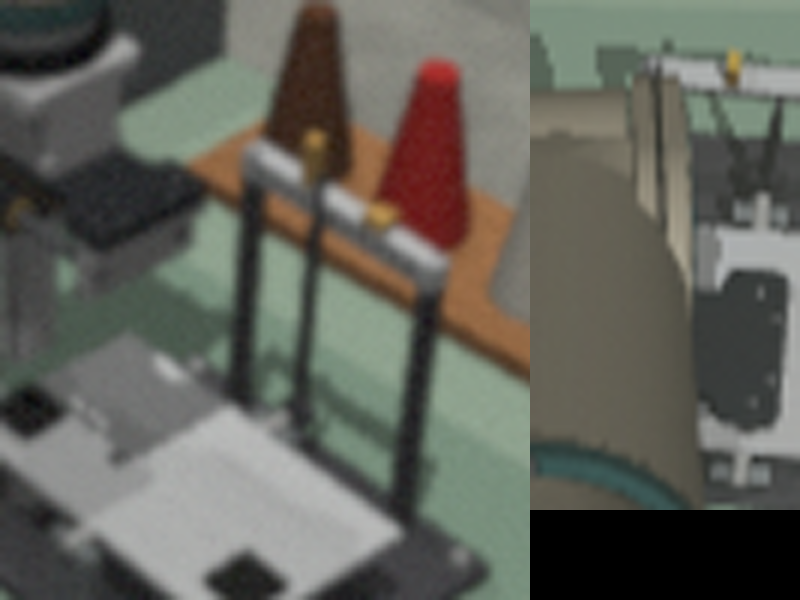

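Side crop: blade at about (316,155), needle from (300,430) to (318,185), posts at about (245,300) and (415,400), rider at (380,212). The gripper hides none of them. I'll calibrate the mark's y against the posts and the level needle.

```bash
cat > ptr.py <<'E'
from h import *
def dk(t,rows,c0,c1):
    """sub-pixel dark-line centre per row"""
    g=t['color'].astype(float).mean(2); out=[]
    for r in rows:
        w=np.clip(g[r,c0:c1].max()*0.75-g[r,c0:c1],0,None); out.append((((np.arange(c0,c1)*w).sum()/w.sum()),r))
    return out
def ys(t,pts,x):
    return [tuple(((onplane(t,u,v,O+x*ex,ex)-O)@np.array([ey,[0,0,1]]).T).round(1)) for u,v in pts]
def needle(t,y):
    """needle centre: search columns about the predicted line for tip offset y"""
    th=np.arcsin(y/150); out=[]
    for h in (60,75,90,105):
        q=proj(t,O+70*ex+ey*h*np.sin(th)+[0,0,60+h*np.cos(th)]); r=int(round(q[1])); c=int(round(q[0]))
        (yy,z),=ys(t,dk(t,[r],c-4,c+5),70); out.append((np.arctan2(yy,z-60)*150).round(1))
    return out
E
python3 - <<'E'
from ptr import *
t=env.snapshot('side')
print('postL',ys(t,dk(t,range(176,200,5),356,366),88))
print('postR',ys(t,dk(t,range(192,215,5),384,395),88))
print('needle tip y',needle(t,0))
c=t['color'][158:172,366:378].astype(int); w=np.clip(c[...,0]-c[...,2]-35,0,None)
for i in range(14): print(158+i,[int(v) for v in c[i,:,0]-c[i,:,2]])
E
```

```text
postL [(np.float64(55.0), np.float64(144.9)), (np.float64(58.0), np.float64(123.9)), (np.float64(57.6), np.float64(104.5)), (np.float64(60.2), np.float64(82.9)), (np.float64(58.8), np.float64(63.3))]
postR [(np.float64(-62.0), np.float64(154.3)), (np.float64(-61.6), np.float64(135.4)), (np.float64(-61.2), np.float64(116.1)), (np.float64(-61.3), np.float64(96.8)), (np.float64(-58.9), np.float64(75.4))]
needle tip y [np.float64(-5.3), np.float64(-3.1), np.float64(-4.0), np.float64(-2.6)]
158 [24, 25, 30, 31, 30, 27, 34, 29, 30, 29, 32, 15]
159 [30, 24, 31, 32, 30, 26, 26, 29, 27, 24, 28, 20]
160 [27, 28, 33, 31, 32, 30, 28, 31, 25, 26, 25, 24]
161 [29, 27, 27, 32, 32, 40, 47, 43, 29, 30, 29, 31]
162 [30, 28, 29, 36, 44, 65, 78, 65, 41, 28, 24, 31]
163 [24, 28, 31, 33, 50, 71, 84, 70, 44, 27, 25, 29]
164 [9, 19, 27, 29, 44, 58, 68, 58, 40, 30, 28, 28]
165 [4, 9, 13, 24, 42, 52, 52, 48, 35, 29, 25, 26]
166 [0, 2, 8, 17, 34, 46, 45, 45, 34, 25, 28, 26]
167 [0, 0, 2, 8, 26, 47, 47, 41, 30, 27, 24, 28]
168 [1, -1, 1, 6, 24, 44, 41, 31, 24, 25, 23, 32]
169 [0, -1, 1, 4, 25, 41, 33, 19, 14, 22, 33, 44]
170 [1, 1, 1, 5, 19, 29, 18, 6, 8, 13, 33, 55]
171 [4, 1, 0, 2, 11, 13, 8, 3, 1, 5, 19, 39]
```

Both the posts and the needle read about 3 mm low at height, so the mark sits at y ≈ +23.5 mm, which is a raw needle reading of about +20.5. Now lowering to just above the pad.

Emit:
apply_moves(
  deltas=[
    {"angular": [0,0,0],"offset": [-0.001,0,0.007],"claw": 0.0},
    {"angular": [0,0,0],"offset": [-0.002,0,0.014],"claw": 0.0},
    {"angular": [0,0,0],"offset": [-0.002,0,0.02],"claw": 0.0},
    {"angular": [0,0,0],"offset": [-0.002,0,0.022],"claw": 0.0},
    {"angular": [0,0,0],"offset": [-0.002,0,0.022],"claw": 0.0},
  ],
)

```text
time: 2.95
position: [552.7, 22.1, 88.6]
orientation: [-3.141, 0.002, 3.077]
force: [-0.2, -0.2, 0.1]
finger_gap: 0.5
```

Emit:
apply_moves(
  deltas=[
    {"angular": [0,0,0],"offset": [0,0,0.002],"claw": 0.0},
    {"angular": [0,0,0],"offset": [0,0,0.004],"claw": 0.0},
    {"angular": [0,0,0],"offset": [0,0,0.006],"claw": 0.0},
    {"angular": [0,0,0],"offset": [0,0,0.008],"claw": 0.0},
    {"angular": [0,0,0],"offset": [0,0,0.008],"claw": 0.0},
  ],
)

```text
time: 3.45
position: [552.5, 22.1, 80.3]
orientation: [-3.141, 0.001, 3.077]
force: [0.3, -0.8, -0.1]
finger_gap: 0.5
```

Emit:
apply_moves(
  deltas=[
    {"angular": [0,0,0],"offset": [0,0,0.001],"claw": 0.0},
    {"angular": [0,0,0],"offset": [0,0,0.002],"claw": 0.0},
    {"angular": [0,0,0],"offset": [0,0,0.003],"claw": 0.0},
    {"angular": [0,0,0],"offset": [0,0,0.004],"claw": 0.0},
    {"angular": [0,0,0],"offset": [0,0,0.004],"claw": 0.0},
  ],
)

```text
time: 3.95
position: [552.4, 22.1, 76.2]
orientation: [-3.141, 0.001, 3.077]
force: [0.1, -0.6, 0.3]
finger_gap: 0.6
```

```bash
python3 rem.py 65; python3 -c "
from ptr import *
t=env.snapshot('side')
for y in (0,4,8,12): print(y,needle(t,y))"
```

```text
3.95 [552.43154903  22.11916371  76.15203666] [ 0.14105925 -0.55007127  0.28574663] 0.5794703715828382 off [ 0.0022 -0.0002  0.0111] turn [-0.02  0.08  0.  ]
0 [np.float64(-5.0), np.float64(-3.1), np.float64(-4.0), np.float64(-2.8)]
4 [np.float64(-5.0), np.float64(-3.1), np.float64(-3.5), np.float64(-2.8)]
8 [np.float64(-4.3), np.float64(-3.1), np.float64(-3.5), np.float64(-2.1)]
12 [np.float64(-4.3), np.float64(-3.1), np.float64(-4.6), np.float64(3.3)]
```

Emit:
apply_moves(
  deltas=[
    {"angular": [0,0,0],"offset": [0,0,0.001],"claw": 0.0},
    {"angular": [0,0,0],"offset": [0,0,0.002],"claw": 0.0},
    {"angular": [0,0,0],"offset": [0,0,0.003],"claw": 0.0},
    {"angular": [0,0,0],"offset": [0,0,0.004],"claw": 0.0},
    {"angular": [0,0,0],"offset": [0,0,0.004],"claw": 0.0},
  ],
)

```text
time: 4.5
position: [552.6, 22.4, 72.2]
orientation: [-3.142, 0.002, 3.077]
force: [0.2, 1.3, 0.5]
finger_gap: 0.2
```

Emit:
apply_moves(
  deltas=[
    {"angular": [0,0,0],"offset": [0,0,0.001],"claw": 0.0},
    {"angular": [0,0,0],"offset": [0,0,0.002],"claw": 0.0},
    {"angular": [0,0,0],"offset": [0,0,0.003],"claw": 0.0},
    {"angular": [0,0,0],"offset": [0,0,0.004],"claw": 0.0},
    {"angular": [0,0,0],"offset": [0,0,0.004],"claw": 0.0},
  ],
)

```text
time: 5.0
position: [552.6, 22.9, 68.2]
orientation: [3.141, 0.002, 3.078]
force: [-0.9, 1.8, 4.1]
finger_gap: 0.4
```

```bash
python3 rem.py 65; python3 -c "
from ptr import *
t=env.snapshot('side')
for y in (0,4,8,12): print(y,needle(t,y))"
```

```text
5.0 [552.58714507  22.89261086  68.22927133] [-0.86285477  1.80316416  4.12584866] 0.4287666390630564 off [ 0.0023 -0.001   0.0032] turn [0.02 0.09 0.03]
0 [np.float64(7.0), np.float64(7.0), np.float64(7.9), np.float64(1.1)]
4 [np.float64(7.0), np.float64(7.0), np.float64(7.7), np.float64(1.1)]
8 [np.float64(7.0), np.float64(7.0), np.float64(7.7), np.float64(1.0)]
12 [np.float64(7.0), np.float64(7.0), np.float64(7.6), np.float64(7.1)]
```

Emit:
apply_moves(
  deltas=[
    {"angular": [0,0,0],"offset": [0,0,0.001],"claw": 0.0},
    {"angular": [0,0,0],"offset": [0,0,0.002],"claw": 0.0},
    {"angular": [0,0,0],"offset": [0,0,0.003],"claw": 0.0},
    {"angular": [0,0,0],"offset": [0,0,0.004],"claw": 0.0},
    {"angular": [0,0,0],"offset": [0,0,0.0045],"claw": 0.0},
  ],
)

```text
time: 5.55
position: [552.7, 23.2, 64.0]
orientation: [3.141, 0.002, 3.078]
force: [-1.1, 2.8, 7.3]
finger_gap: 0.1
```

```bash
python3 rem.py 62; cat > look.py <<'E'
from ptr import *
import sys
t=snap('side','s.png')
for y in (12,16,20,24): print(y,needle(t,y))
s=snap('top','t.png')
a=cv2.imread('pics/s.png')[150:200,352:402]; a=cv2.resize(a,(500,500),interpolation=cv2.INTER_CUBIC)
b=cv2.imread('pics/t.png')[140:190,325:355]; b=cv2.resize(b,(300,500),interpolation=cv2.INTER_CUBIC)
cv2.imwrite('pics/'+sys.argv[1],np.hstack([a,b]))
E
python3 look.py c2.png
```

```text
5.55 [552.66808452  23.16619614  63.95358591] [-1.05724695  2.75694311  7.26462146] 0.1298616730572189 off [ 0.0023 -0.0013  0.0019] turn [0.04 0.1  0.04]
12 [np.float64(14.7), np.float64(14.9), np.float64(15.3), np.float64(10.5)]
16 [np.float64(14.1), np.float64(15.0), np.float64(15.3), np.float64(10.5)]
20 [np.float64(14.1), np.float64(15.0), np.float64(15.3), np.float64(17.4)]
24 [np.float64(14.1), np.float64(15.0), np.float64(18.2), np.float64(20.8)]
```

View pics/c2.png

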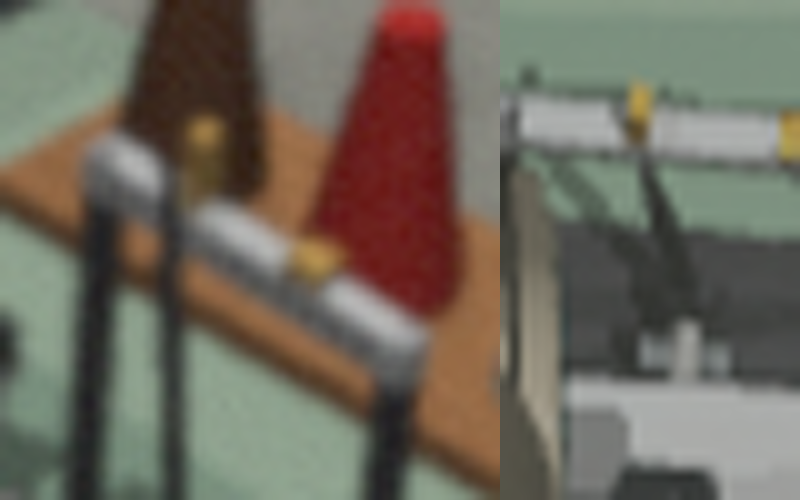

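Side: the needle has moved left to crop (170,200), left of the blade at (207,150). Top: the blade is at (640,105) and the needle rises to meet it near (642,140). I'll compare this with predicted tip pixels to check the estimate.

```bash
python3 - <<'E'
from ptr import *
s=env.snapshot('top'); t=env.snapshot('side')
f=lambda q,P,o,m=0:((proj(q,P)-o+.5)*10-.5+[m,0]).round(0)
for y in (15,18.5,23.5):
    th=np.arcsin(y/150)
    print('needle tip y',y,[(h,f(s,O+70*ex+ey*h*np.sin(th)+[0,0,60+h*np.cos(th)],[325,140],500),f(t,O+70*ex+ey*h*np.sin(th)+[0,0,60+h*np.cos(th)],[352,150])) for h in (60,100,125,150)])
for y in (20,22,24): print('mark',y,[(f(s,O+88*ex+y*ey+[0,0,z],[325,140],500),f(t,O+88*ex+y*ey+[0,0,z],[352,150])) for z in (185,211)])
for y in (-65,65): print('bar end',y,f(s,O+88*ex+y*ey+[0,0,185],[325,140],500),f(t,O+88*ex+y*ey+[0,0,185],[352,150]))
E
```

```text
needle tip y 15 [(60, array([677., 252.]), array([172., 429.])), (100, array([669., 218.]), array([172., 318.])), (125, array([664., 195.]), array([173., 246.])), (150, array([659., 171.]), array([173., 173.]))]
needle tip y 18.5 [(60, array([672., 252.]), array([169., 427.])), (100, array([661., 217.]), array([167., 315.])), (125, array([654., 194.]), array([166., 242.])), (150, array([646., 170.]), array([164., 168.]))]
needle tip y 23.5 [(60, array([665., 252.]), array([164., 425.])), (100, array([649., 217.]), array([159., 311.])), (125, array([639., 194.]), array([155., 238.])), (150, array([627., 169.]), array([152., 163.]))]
mark 20 [(array([643., 129.]), array([198., 210.])), (array([646., 104.]), array([205., 137.]))]
mark 22 [(array([635., 129.]), array([194., 207.])), (array([639., 103.]), array([200., 134.]))]
mark 24 [(array([628., 128.]), array([189., 204.])), (array([631., 102.]), array([196., 131.]))]
bar end -65 [948. 155.] [412. 345.]
bar end 65 [482. 116.] [ 92. 142.]
```

Emit:
apply_moves(
  deltas=[
    {"angular": [0,0,0],"offset": [0,0,0.001],"claw": 0.0},
    {"angular": [0,0,0],"offset": [0,0,0.002],"claw": 0.0},
    {"angular": [0,0,0],"offset": [0,0,0.0022],"claw": 0.0},
  ],
)

```text
time: 6.05
position: [552.7, 23.3, 62.1]
orientation: [3.141, 0.002, 3.078]
force: [-2.8, 3.0, 7.9]
finger_gap: 0.8
```

```bash
python3 rem.py 61; python3 look.py c3.png
```

```text
6.05 [552.68885917  23.29840007  62.11104523] [-2.79117173  3.00394326  7.94054265] 0.8125755248071729 off [ 0.0024 -0.0014  0.0011] turn [0.05 0.1  0.04]
12 [np.float64(18.9), np.float64(18.9), np.float64(19.9), np.float64(11.3)]
16 [np.float64(17.9), np.float64(19.4), np.float64(19.9), np.float64(11.3)]
20 [np.float64(17.9), np.float64(19.4), np.float64(19.9), np.float64(19.4)]
24 [np.float64(17.9), np.float64(19.4), np.float64(24.2), np.float64(22.3)]
```

View pics/c3.png

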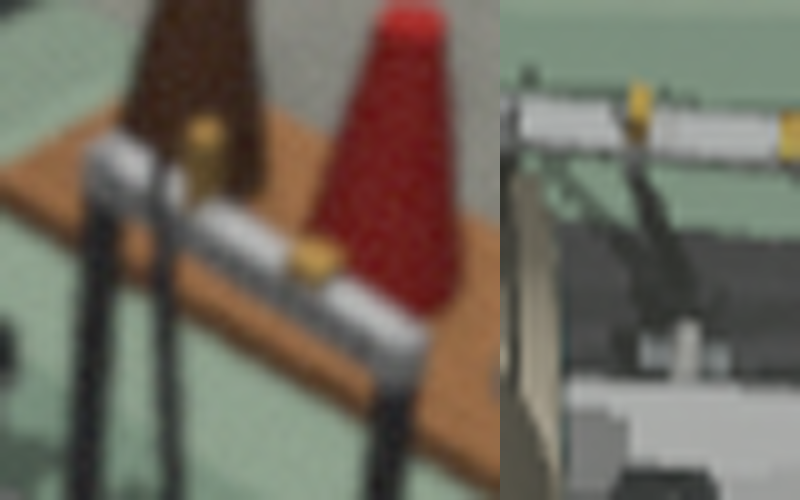

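Side: raw needle reading is 19.2 against a mark raw of 20.5. Top: tip at about (633,160), under the blade at (640,105). They agree to about 2 mm, so I'm holding here.

Emit:
apply_moves(
  deltas=[
    {"angular": [0,0,0],"offset": [0,0,0],"claw": 0.0},
    {"angular": [0,0,0],"offset": [0,0,0],"claw": 0.0},
    {"angular": [0,0,0],"offset": [0,0,0],"claw": 0.0},
    {"angular": [0,0,0],"offset": [0,0,0],"claw": 0.0},
    {"angular": [0,0,0],"offset": [0,0,0],"claw": 0.0},
  ],
)

```text
time: 6.65
position: [552.6, 23.2, 62.5]
orientation: [3.141, 0.002, 3.078]
force: [-2.3, 1.4, 7.9]
finger_gap: 0.8
```

Emit:
apply_moves(
  deltas=[
    {"angular": [0,0,0],"offset": [0,0,0],"claw": 0.0},
    {"angular": [0,0,0],"offset": [0,0,0],"claw": 0.0},
    {"angular": [0,0,0],"offset": [0,0,0],"claw": 0.0},
    {"angular": [0,0,0],"offset": [0,0,0],"claw": 0.0},
    {"angular": [0,0,0],"offset": [0,0,0],"claw": 0.0},
  ],
)

```text
time: 7.15
position: [552.6, 23.3, 62.8]
orientation: [3.141, 0.002, 3.078]
force: [-1.8, 1.3, 7.9]
finger_gap: 0.5
```

```bash
python3 - <<'E'
from ptr import *
t=env.snapshot('side'); print(env.sense()['position'],env.sense()['force'])
print(needle(t,20))
# top-view tip against mark: dark line columns at rows between bar and base
s=env.snapshot('top'); 
c=s['color'][146:162,332:345].astype(int)
for i in range(16): print(146+i,[int(v) for v in c[i].mean(1)],[int(v) for v in c[i,:,0]-c[i,:,2]])
print([proj(s,O+70*ex+ey*150*np.sin(a)+[0,0,60+150*np.cos(a)]) for a in (.14,.16)])
E
```

```text
[552.65921511  23.23220652  62.83624598] [-0.66697799  2.26299795  7.24749295]
[np.float64(16.7), np.float64(17.7), np.float64(18.8), np.float64(18.2)]
146 [131, 131, 131, 131, 131, 131, 131, 131, 131, 131, 130, 131, 131] [-2, -3, -3, -3, -3, -3, -3, -3, -3, -3, -3, -3, -3]
147 [131, 131, 131, 131, 132, 131, 132, 131, 131, 132, 131, 131, 131] [-2, -3, -3, -3, -3, -2, 8, -3, -3, -2, -3, -3, -3]
148 [116, 116, 116, 116, 116, 117, 133, 133, 130, 117, 131, 131, 131] [-2, -2, -2, -1, -2, 2, 43, 38, 8, -2, -2, -3, -3]
149 [102, 102, 102, 102, 92, 97, 132, 131, 118, 93, 116, 116, 118] [-1, -1, -1, -1, -1, 10, 81, 88, 23, 0, -1, -2, -2]
150 [146, 147, 147, 144, 106, 109, 131, 132, 122, 122, 112, 115, 104] [-1, -2, -1, -2, 0, 10, 95, 88, 22, 1, 0, -1, -1]
151 [172, 171, 172, 169, 118, 109, 113, 123, 148, 154, 147, 153, 148] [-1, -2, -1, -1, 2, 10, 82, 78, 21, 1, 1, -2, -1]
152 [172, 172, 171, 170, 146, 88, 75, 101, 159, 163, 164, 172, 172] [-1, -1, -2, -2, 0, 13, 48, 50, 11, 1, 1, -2, -1]
153 [165, 172, 172, 172, 169, 112, 73, 95, 163, 162, 164, 171, 172] [-1, -1, -1, -1, -1, 14, 42, 29, 1, 2
[... 306 characters left out ...]
2, -1, -1, 0, -1, -1, 1, 2, -1, -1, -1, -1, 0]
157 [118, 132, 132, 131, 132, 129, 71, 65, 117, 132, 131, 126, 125] [-1, -2, -2, -1, -2, -2, 1, 2, -2, -3, -3, -2, -2]
158 [94, 117, 132, 132, 132, 129, 77, 54, 87, 124, 132, 133, 132] [0, -2, -2, -2, -2, -1, 1, 3, -1, -3, -2, -2, -2]
159 [92, 95, 118, 133, 133, 131, 100, 52, 70, 105, 132, 132, 132] [0, -1, -2, -3, -1, -2, -1, 2, 1, -1, -2, -2, -3]
160 [112, 92, 94, 119, 133, 132, 121, 53, 57, 83, 132, 133, 133] [-2, -1, 0, -2, -2, -2, -3, 2, 3, -1, -2, -2, -3]
161 [113, 85, 83, 89, 115, 124, 118, 72, 52, 62, 118, 132, 133] [-2, -1, 0, -1, -2, -2, -2, 0, 2, 0, -2, -2, -3]
[array([338.23819907, 156.52824369]), array([337.14448762, 156.47874028])]
```

The arm drifts up about 0.35 mm per call. Both views now put the pointer 1.5–2.5 mm short, which is within tolerance. I'll take back 1 mm and hold again with the drift offset.

Emit:
apply_moves(
  deltas=[
    {"angular": [0,0,0],"offset": [0,0,0.0008],"claw": 0.0},
    {"angular": [0,0,0],"offset": [0,0,0.0013],"claw": 0.0},
    {"angular": [0,0,0],"offset": [0,0,0.0013],"claw": 0.0},
    {"angular": [0,0,0],"offset": [0,0,0.0013],"claw": 0.0},
    {"angular": [0,0,0],"offset": [0,0,0.0013],"claw": 0.0},
  ],
)

```text
time: 7.75
position: [552.6, 23.3, 61.9]
orientation: [3.141, 0.002, 3.078]
force: [-2.0, 0.7, 8.0]
finger_gap: 0.1
```

Emit:
apply_moves(
  deltas=[
    {"angular": [0,0,0],"offset": [0,0,0.0003],"claw": 0.0},
    {"angular": [0,0,0],"offset": [0,0,0.0003],"claw": 0.0},
    {"angular": [0,0,0],"offset": [0,0,0.0003],"claw": 0.0},
    {"angular": [0,0,0],"offset": [0,0,0.0003],"claw": 0.0},
    {"angular": [0,0,0],"offset": [0,0,0.0003],"claw": 0.0},
  ],
)

```text
time: 8.25
position: [552.7, 23.3, 62.0]
orientation: [3.141, 0.002, 3.078]
force: [-1.6, 1.9, 7.8]
finger_gap: 0.5
```

Emit:
apply_moves(
  deltas=[
    {"angular": [0,0,0],"offset": [0,0,0.0003],"claw": 0.0},
    {"angular": [0,0,0],"offset": [0,0,0.0003],"claw": 0.0},
    {"angular": [0,0,0],"offset": [0,0,0.0003],"claw": 0.0},
    {"angular": [0,0,0],"offset": [0,0,0.0003],"claw": 0.0},
    {"angular": [0,0,0],"offset": [0,0,0.0003],"claw": 0.0},
  ],
)

```text
time: 8.75
position: [552.7, 23.3, 62.1]
orientation: [3.14, 0.002, 3.078]
force: [-1.9, 1.9, 7.9]
finger_gap: 0.7
```

```bash
python3 rem.py 61; python3 -c "
from ptr import *
t=env.snapshot('side'); print(needle(t,20)); s=env.snapshot('top'); print(dk(s,[156,157],335,342))"
```

```text
8.75 [552.66196954  23.267409    62.11130671] [-1.90524041  1.89754449  7.86967912] 0.6568088369916437 off [ 0.0023 -0.0014  0.0011] turn [0.07 0.13 0.03]
[np.float64(17.7), np.float64(19.4), np.float64(19.9), np.float64(19.3)]
[(np.float64(338.0), 156), (np.float64(338.24281150159743), 157)]
```

Both views agree to within about 1 mm, and the hold has lasted more than a second. Releasing gently and lifting clear.

Emit:
apply_moves(
  deltas=[
    {"angular": [0,0,0],"offset": [0,0,-0.003],"claw": 0.0},
    {"angular": [0,0,0],"offset": [0,0,-0.006],"claw": 0.0},
    {"angular": [0,0,0],"offset": [0,0,-0.009],"claw": 0.0},
    {"angular": [0,0,0],"offset": [0,0,-0.013],"claw": 0.0},
    {"angular": [0,0,0],"offset": [0,0,-0.018],"claw": 0.0},
  ],
)

```text
time: 9.35
position: [552.3, 22.8, 80.0]
orientation: [3.141, 0.002, 3.077]
force: [0.4, -0.1, -0.1]
finger_gap: 0.4
```

Emit:
apply_moves(
  deltas=[
    {"angular": [0,0,0],"offset": [0,0,-0.015],"claw": 0.0},
    {"angular": [0,0,0],"offset": [0,0,-0.035],"claw": 0.0},
    {"angular": [0,0,0],"offset": [0,0,-0.055],"claw": 0.0},
    {"angular": [0,0,0],"offset": [0,0,-0.07],"claw": 0.0},
    {"angular": [0,0,0],"offset": [0,0,-0.07],"claw": 0.0},
  ],
)

```text
time: 9.85
position: [553.8, 22.5, 151.9]
orientation: [3.141, 0.006, 3.077]
force: [-0.4, 0.0, -0.4]
finger_gap: 0.5
```

Emit:
apply_moves(
  deltas=[
    {"angular": [0,0,0],"offset": [0,0,0],"claw": 0.0},
    {"angular": [0,0,0],"offset": [0,0,0],"claw": 0.0},
    {"angular": [0,0,0],"offset": [0,0,0],"claw": 0.0},
    {"angular": [0,0,0],"offset": [0,0,0],"claw": 0.0},
    {"angular": [0,0,0],"offset": [0,0,0],"claw": 0.0},
  ],
)

```text
time: 10.35
position: [553.5, 22.5, 151.4]
orientation: [3.141, 0.005, 3.077]
force: [0.3, 0.2, -0.4]
finger_gap: 0.5
```

```bash
python3 rem.py 61; python3 -c "
from ptr import *
t=snap('side','end.png'); print(needle(t,0)); a=cv2.imread('pics/side0.png').astype(int);b=cv2.imread('pics/end.png').astype(int)
for n,(x0,y0,x1,y1) in dict(jar=(304,193,322,214),weight=(302,246,326,270),spool=(396,240,414,262),cup=(388,324,420,356),mallet=(450,272,520,356),cutter=(222,156,250,182),awl=(244,147,292,170)).items(): print(n,abs(a-b)[y0:y1,x0:x1].mean().round(1))"
```

```text
10.35 [553.47992634  22.50995928 151.4446859 ] [ 0.25632648  0.20426941 -0.41578451] 0.5478120788855108 off [ 0.0036 -0.0007  0.0904] turn [ 0.04  0.28 -0.  ]
[np.float64(-5.3), np.float64(-2.9), np.float64(-3.7), np.float64(-2.6)]
jar 28.7
weight 6.0
spool 5.6
cup 5.9
mallet 6.0
cutter 6.8
awl 6.3
```

```bash
python3 -c "
import cv2
cv2.imwrite('pics/e.png',cv2.resize(cv2.imread('pics/end.png')[100:280,230:430],None,fx=3,fy=3))"
```

```text
(no output)
```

View pics/e.png

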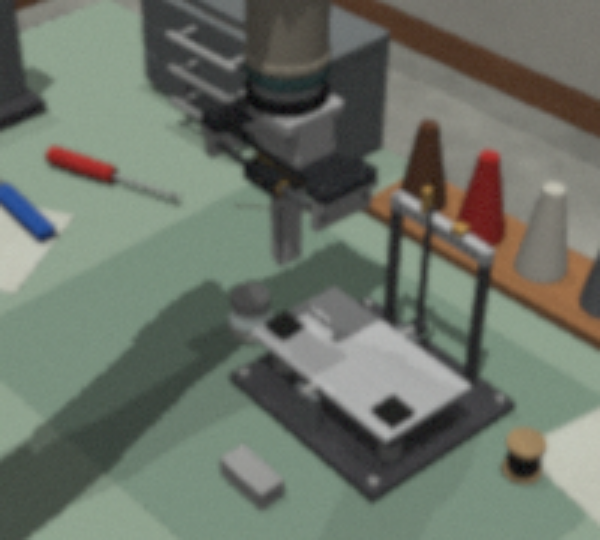

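The bed is level, the fingers hang clear of everything, and the jar at (250,308) is in its place; its large picture difference is only the arm's shadow. Handing in.

```bash
python3 -c "
from plant import env
env.close_job()"
```

```text
the job is handed in; nothing more can be done
```

I pressed the left pad with closed fingers until the pointer lined up with the tall set mark, held it, and let the bed spring back. I then handed the job in; it gives no verdict.

- **Mark:** it rides left of the middle at about y = +23.5 mm. Direct readings gave 20.5 to 21.5 mm. I added about 3 mm because the posts, the bar ends and the level needle all read that much low.
- **Press and hold:** the pad took about 8 N. I held for about 2.5 s in all. The arm crept up slightly during the hold, leaving the pointer up to 2.5 mm short, so I pressed it back. At the last reading it was within about 1 mm by both cameras, which earlier had differed by 1 to 3 mm.
- **After release:** the needle reads the same as before the press (about -3.6 mm raw, the level bias), so the bed is level. The wrist force is near zero and the fingers hang about 77 mm above the pad.
- **Loose things:** all but the jar look unchanged between the first and last side pictures. The jar's picture comparison showed a large difference, but in the last picture it stands in its place under the arm's shadow. I did not measure its position.

The clock stood at about 10.4 s of the 48 s allowed.

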